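# Unlock the spring-tip probe from its hook and plug it into the jig's hidden socket

### The job

Press the hook's yellow keeper open until it stays open, and only then lift the red test probe off the hook. Set its sprung tip down on the green start mark of the test jig with the tip part-way pushed in, and slide it along the white line until the tip drops into the hidden socket; then lower the probe until its foot stands flat on the cover, upright, and let go. Leave the other things on the bench where they are.

Things in the scene. Friction and masses are not known exactly. Their poses are not given: they have to be found in the camera images.
- hook: Blue fork hook on a fixed stand. Origin on the bench below the axis on which the probe hangs; z up; fork opens to hook -x, roughly facing the robot; column (no higher than 112) at +x. Dark base 170 x 150 x 12. Two level prongs along x, 12 wide and thick, 38 apart, top 112 above the bench, with 10 high upturned lips at their open ends (x -34 to -40).
- hook_seat (a point): Where the probe's origin is while it hangs in the fork: 52 above the bench on the hanging axis.
- keeper (a joint): Yellow keeper, rad. 0 = shut: bar 9 wide, 125 to 133 high, lies 5 above the front of the probe's collar and stops it lifting. Pivot upright at hook x -23, y +60; bar runs to y -40, press tab on the pivot's other side. Pressing the tab to hook +x swings the bar out, away from the probe. Over-centre spring: past 0.5 it snaps to 1.0 (fully open) and stays; released earlier it springs shut.
- keeper_tab (a point): Middle of the pressing face (looks to hook -x when shut) of the yellow upright tab, 26 wide (y), 7 thick, 125 to 181 above the bench; this point is 161 above it, at hook x -26.5, y +110, 50 from the pivot, and swings with the keeper. Takes about 2.2 N at first, less later; snaps over after 24 mm of travel, fully open the tab has gone 42 mm in +x and 23 in -y.
- probe: Loose upright spring-tip probe, 0.2 kg. Origin: centre of its flat foot; z up along it. From the foot up: steel tube 32 across, 60 high; black collar 60 across, z 60 to 68, resting on the prongs; round red grip 32 across, z 68 to 148. Brass tip 12 across, round-ended, sticks out 14 below the foot. Yaw does not matter. Lift it straight up (75 or more), or 12 up and out at the open side.
- probe_grip (a point): On the probe's axis, in the red grip, 112 above the foot.
- probe_tip (a joint): How far the brass tip is pushed into the probe, m: 0 = fully out (14 mm below the foot), 0.014 = pushed flush. Light spring, 0.8 N when out to about 2 N when flush.
- jig: Fixed aluminium test jig, 130 (x) x 280 (y) x 60 high, origin on the bench under its centre. Flat top with a black slit-rubber strip 62 wide along y, white line down its middle. Hidden under the line, centred 60 to 140 from the start mark, is the socket, 18 long (y), 24 wide, 34 deep. The rubber gives no resistance: there the tip simply drops in; elsewhere the cover is hard.
- jig_start (a point): Centre of the green start mark (18 across) on the cover, 60 above the bench, at jig y = -100 on the white line; axes as the jig's.
- jig_end (a point): Other end of the white line, on the cover, jig y = +100.
- meter: Bystander: red hand multimeter lying on its back, 185 x 88 x 38; origin under its middle.
- spool: Bystander: solder spool standing on end, 52 across, 46 high; origin under its middle.
- screwdriver: Bystander: orange-handled screwdriver lying on the bench; origin under its middle.
- board: Bystander: green circuit board on a black carrier, 160 x 100 x 8; origin under its middle.
- adapter: Bystander: black box, 110 x 75 x 28; origin under its middle.
- flux: Bystander: small amber jar, 44 across, 75 high; origin under its middle.
- tray: Bystander: shallow blue tray, 170 x 120 x 35; origin under its middle.
Mind the look-alikes: they are no part of the job. Leave any purple or turquoise look-alike of the probe alone.

How it is judged:
On the way, in this order (a step that is already met when the one before it is completed fails the run):
1. keeper pressed fully open while the probe still hangs in the fork (value of joint keeper above 0.85 rad and distance between probe and hook_seat below 0.012 m), for 0.2 s.
2. probe lifted off the hook, its foot more than 80 mm from where it hung (distance between probe and hook_seat above 0.08 m), for 0.1 s.
3. probe upright over the start mark (within 15 mm), its tip pushed in at least 2 mm by the cover (horizontal distance between probe and jig_start below 0.015 m and value of joint probe_tip above 0.002 m and z of probe in the frame of jig_start between -0.003 and 0.014 m and angle between probe's own z axis and vertical below 0.2 rad), for 0.1 s.
4. tip slid 18 to 40 mm along the line, still pushed in against the cover (y of probe in the frame of jig_start between 0.018 and 0.04 m and x of probe in the frame of jig_start between -0.015 and 0.015 m and z of probe in the frame of jig_start between -0.003 and 0.014 m and value of joint probe_tip above 0.0015 m), for 0.03 s.
At the end, for the whole second after the job is handed in: The probe stands released and at rest on the jig's cover, upright within 0.08 rad, its foot within 4 mm of the cover, 45 to 155 mm from the start mark along the line and within 20 mm of the line, with its tip fully out (within 4 mm) in the socket (value of joint probe_tip below 0.004 m and z of probe in the frame of jig_start between -0.003 and 0.004 m and x of probe in the frame of jig_start between -0.02 and 0.02 m and y of probe in the frame of jig_start between 0.045 and 0.155 m and angle between probe's own z axis and vertical below 0.08 rad and linear speed of probe below 0.02 m/s and contact force between probe and the fingers below 0.05 N); the robot touches nothing.
It fails at once if a bystander is moved more than 40 mm (distance of any of meter, spool, screwdriver, board, adapter, flux, tray from where it was at the start of the episode above 0.04 m).
It also fails if it takes over 66 s, if anything falls off the work surface, if the arm or the gripper's body presses on something with over 40 N, if the wrist force passes 120 N, or if a joint passes its speed limit or range.

### The arm

A 6-joint arm with a two-finger parallel gripper is mounted at the origin on the work surface. World frame = base frame: x ahead of the robot, y to its left, z up, the work surface at z = 0. Lengths are in m, angles in rad, forces in N, time in s.
With the tool pointing down it reaches from about 0.3 to 0.875 m from the base axis. Payload 6.4 kg.
Tool frame: the origin (TCP) lies at the very end of the fingers, on their centre line; the grasp point (between the pads) lies robot.tcp_to_grasp behind it (robot.tcp_to_grasp is the distance from the TCP to the grasp point, in m); z points along the fingers, y is the line along which they close (so a half turn about z gives the same grasp; the last joint's range is limited). The gripper opens to 88 mm and grips with 3 to 60 N. Pads are 18 mm wide; open, the fingers measure 123 mm over their backs; the gripper's body (75 mm by 187 mm) begins 45 mm behind the grasp point.
Start: joints at [1.009, 0.181, 1.607, -0, 1.354, -0.206], TCP at [0.2, 0.539, 0.239] pointing down, gripper open.
Joint ranges: [-2.99, 2.99], [-0.89, 2.07], [0.3, 2.58], [-1.14, 4.28], [0, 2.63], [-3.12, 3.12]. Speed limits (rad/s): [2.57, 2.57, 3.01, 3.14, 3.14, 3.14].

### API

Orientations are given as a unit quaternion [w, x, y, z].
In Python, from station import robot, open_jaws, gripper_close, kinematics, sensors, camera, order gives the robot as it stands. Calls block until the motion is done:
- robot.move_ptp(position, orientation): joint-space move of the TCP to a pose.
- robot.move_straight(position, rot=None, max_speed=0.15): straight line of the TCP; rot=None keeps the orientation; max_speed is the mean speed in m/s.
- robot.move_joints(angles): joint-space move.
- open_jaws() and gripper_close(): open the fingers fully, or close them until they stop; the grip force is fixed at half the most.
- robot.wait(seconds).
- kinematics.ik(position, orientation): joint angles nearest the present ones, or None.
- sensors.sense(): the state.
- camera(name): name is "scene" or "top"; returns a dict with "frame" (420x560x3 uint8, red, green, blue), "vertical_fov" (degrees; the focal length in pixels is half the picture's height over the tangent of half this angle, whatever the lens; pixels are square), "cx", "cy" (the principal point, pixels), "cam_to_world" (4x4, takes a point from camera to world coordinates). Camera axes: x right, y down, z forward; pixel columns grow to the right and rows downward; lengths in m; the calibration is good to about 2 mm. A picture is of the moment at which its call begins. There is no depth.
A pose or a line that the arm cannot do raises robot.Unreachable and nothing moves.
- order.sign_off(): hands the job in; it is judged then, once.
The state is a dict: "t": time; "joints": joint angles; "dq": joint speeds; "effort": joint torques, N m; "tool_pos": TCP position; "ee_rot": TCP orientation; "force": force on the tool from outside, world axes, zero at the start; "wrist_torque": the same for the moment, N m; "opening": opening from 0.0 (shut) to 1.0 (fully open); "grip_force": force on a finger pad.
Only numpy, scipy, OpenCV 4.12 (cv2) and the standard library are available. Lean on these libraries where they do the work, as an engineer would, in place of code of your own. Each camera call takes 0.05 s, during which the arm holds its last target. There are 200 camera calls.

## Working session

There is one attempt and no reset: what is moved stays moved. The work goes in short steps, each a Python script; the robot and the scene stay as the last script left them, time stands still between calls to the robot, and variables do not carry over. Pictures are saved under pics/ and viewed, at most 10 in all, crops included, and the job is handed in when it is done.

```bash
ls; mkdir -p pics; python3 - <<'E'
from station import robot, camera, sensors
import cv2, numpy as np
for n in("scene","top"):
    c=camera(n); cv2.imwrite(f"pics/{n}0.png",c["frame"][:,:,::-1])
    print(n,c["vertical_fov"],c["cx"],c["cy"],np.round(c["cam_to_world"],4).tolist(), {k:v for k,v in c.items() if k not in("frame","cam_to_world")})
s=sensors.sense(); print(s, robot.tcp_to_grasp)
E
```

```text
pics
scene 48.222685514562045 276.90128816828303 208.50808914172356 [[-0.0375, 0.6363, -0.7705, 1.6068], [0.9993, 0.0276, -0.0258, 0.0278], [0.0048, -0.7709, -0.6369, 0.9859], [0.0, 0.0, 0.0, 1.0]] {'vertical_fov': 48.222685514562045, 'cx': 276.90128816828303, 'cy': 208.50808914172356}
top 47.33006696802699 284.1779482322116 214.61994082461607 [[-0.0264, -0.9807, 0.1938, 0.3124], [-0.9995, 0.0288, 0.0097, -0.0367], [-0.0151, -0.1935, -0.981, 1.5238], [0.0, 0.0, 0.0, 1.0]] {'vertical_fov': 47.33006696802699, 'cx': 284.1779482322116, 'cy': 214.61994082461607}
{'t': 0.1, 'joints': array([ 1.00871212e+00,  1.81426881e-01,  1.60786855e+00,  3.33126862e-05,
        1.35379672e+00, -2.06294739e-01]), 'dq': array([-5.23497732e-04, -9.81485969e-04, -2.76094578e-03, -7.70595241e-05,
       -1.73449439e-03, -1.38856711e-03]), 'effort': array([ 1.30056753e-03, -4.34818125e+01, -3.42701268e+01,  7.05171470e-02,
        3.39757372e-02, -1.29880397e-05]), 'tool_pos': array([0.20001107, 0.53860259, 0.23794172]), 'ee_rot': array([-2.96090179e-04,  1.76961416e-01,  9.84217504e-01, -6.89000921e-04]), 'force': array([-0.60410991, -0.96332812,  0.47304512]), 'wrist_torque': array([-0.00116772,  0.05790376,  0.02953181]), 'grip_force': 0.0, 'opening': 0.9977675531119146} 0.0187
```

View pics/scene0.png

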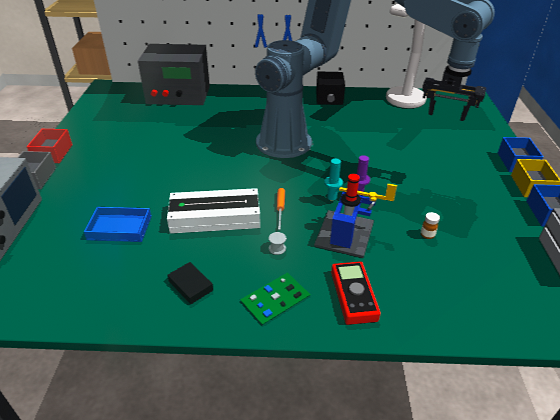

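View pics/top0.png

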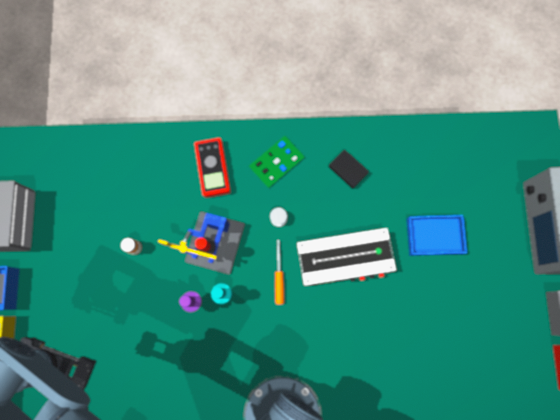

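The scene picture shows the jig at about (215,210), the hook with the red probe at (350,210), and look-alikes at (335,175) and (363,170). In the top picture the hook is at (205,245) and the jig at (347,257), with the green mark at its right end (378,251). I'll enlarge both areas.

```bash
python3 - <<'E'
import cv2, numpy as np
t=cv2.imread("pics/top0.png"); s=cv2.imread("pics/scene0.png")
def cr(i,x,y,w,h,k):
    c=cv2.resize(i[y:y+h,x:x+w],None,fx=k,fy=k,interpolation=cv2.INTER_CUBIC)
    for a in range(0,w,10): cv2.putText(c,str(x+a),(int(a*k),8),0,.3,(255,255,255),1);cv2.line(c,(int(a*k),10),(int(a*k),14),(255,255,255),1)
    for b in range(0,h,10): cv2.putText(c,str(y+b),(0,int(b*k)+3),0,.3,(255,255,255),1)
    return c
a=np.vstack([cr(t,150,205,100,75,8)])
b=cr(s,310,145,100,110,5.4)
c=np.vstack([cr(t,290,222,114,70,4.2),cr(s,160,180,114,60,4.2)])
cv2.imwrite("pics/a.png",a[:600]);h=594
bb=np.hstack([b[:545], np.zeros((545,800-b.shape[1],3),np.uint8)])[:545]
cv2.imwrite("pics/b.png",b[:600]);cv2.imwrite("pics/c.png",c)
print(a.shape,b.shape,c.shape)
E
```

```text
(600, 800, 3) (594, 540, 3) (546, 479, 3)
```

View pics/a.png

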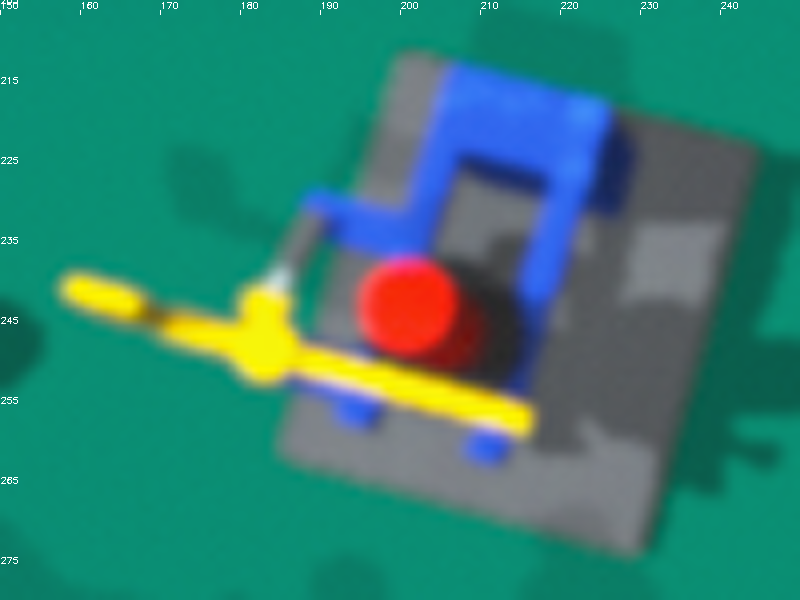

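View pics/b.png

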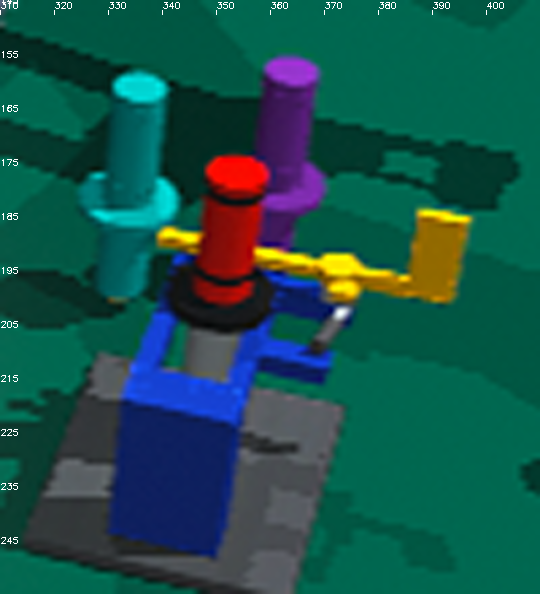

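View pics/c.png

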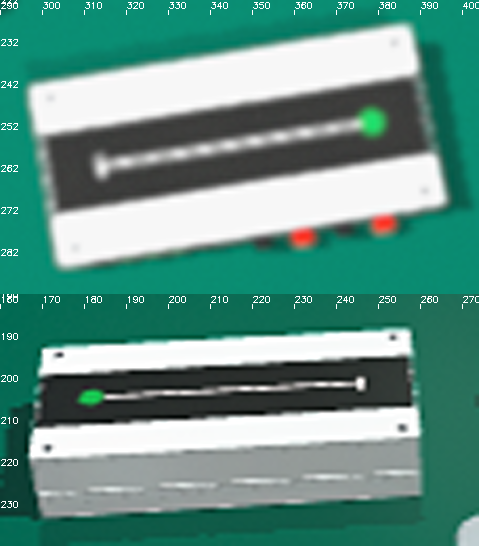

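In these crops, top view: red grip top at (200.4,242.8), tab top at (162.4,241.2), green mark at (378,250.3), line end at (313.4,260.8). Scene view: grip top at (353.7,176.4), tab top at (391.7,184), green mark at (181.1,204), line end at (245.4,201).

```bash
cat > h.py <<'E'
import numpy as np
from station import robot, open_jaws, gripper_close, kinematics, sensors, camera, order
from scipy.spatial.transform import Rotation as R
def ray(c,u,v,z):
    f=c["frame"].shape[0]/2/np.tan(np.radians(c["vertical_fov"])/2); T=c["cam_to_world"]
    d=T[:3,:3]@np.array([(u-c["cx"])/f,(v-c["cy"])/f,1]); o=T[:3,3]
    return (o+d*(z-o[2])/d[2])
def down(yaw):  # tool down, closing line (tool y) along world direction yaw
    y=np.array([np.cos(yaw),np.sin(yaw),0]); z=np.array([0,0,-1.]); x=np.cross(y,z)
    q=R.from_matrix(np.c_[x,y,z]).as_quat(); return q[[3,0,1,2]]
E
python3 - <<'E'
from h import *
t=camera("top");s=camera("scene")
np.set_printoptions(precision=4,suppress=True)
for n,z,a,b in [("grip",.2,(200.4,242.8),(353.7,176.4)),("tabtop",.181,(162.4,241.2),(391.7,184)),("start",.06,(378,250.3),(181.1,204)),("end",.06,(313.4,260.8),(245.4,201))]:
    print(n,ray(t,*a,z)[:2],ray(s,*b,z)[:2])
bs=[ray(t,150+x/8-.44,205+y/8-.44,.012)[:2] for x,y in[(405,50),(765,150),(640,555),(275,455)]]
print("base",bs,np.mean(bs,0),[np.linalg.norm(bs[i]-bs[(i+1)%4]) for i in range(4)],[np.degrees(np.arctan2(*(bs[i]-bs[(i+1)%4])[::-1])) for i in range(4)])
js=[ray(t,290+x/4.2-.4,222+y/4.2-.4,.06)[:2] for x,y in[(30,85),(408,25),(447,205),(60,268)]]
print("jig",np.mean(js,0),[np.linalg.norm(js[i]-js[(i+1)%4]) for i in range(4)],[np.degrees(np.arctan2(*(js[i]-js[(i+1)%4])[::-1])) for i in range(4)])
for x,y,n in[(358,412,"lipA"),(488,447,"lipB")]: print(n,ray(t,150+x/8-.44,205+y/8-.44,.122)[:2])
E
```

```text
grip [0.5007 0.2123] [0.5018 0.2108]
tabtop [0.511 0.324] [0.5079 0.3214]
start [ 0.482  -0.3062] [ 0.4775 -0.3102]
end [ 0.4554 -0.1076] [ 0.4538 -0.1106]
base [array([0.6316, 0.2492]), array([0.5864, 0.1041]), array([0.4261, 0.155 ]), array([0.4695, 0.2995])] [0.5284 0.202 ] [np.float64(0.15193354469056758), np.float64(0.1681660763372857), np.float64(0.15081760335822633), np.float64(0.16979309710639762)] [np.float64(72.67624754504173), np.float64(-17.61902324804286), np.float64(-106.70485955583207), np.float64(162.76334492734924)]
jig [ 0.4669 -0.2072] [np.float64(0.281439641632125), np.float64(0.13378848505650753), np.float64(0.2832900949914213), np.float64(0.13448478231213026)] [np.float64(97.45571651826596), np.float64(8.228421351333978), np.float64(-82.40099719585676), np.float64(-172.5635907693842)]
lipA [0.473  0.2447]
lipB [0.4588 0.1967]
```

```bash
cat >> h.py <<'E'
HO=np.array([.5012,.2116]); HA=np.radians(-17.3)
JS=np.array([.4800,-.3075]); JA=np.radians(7.6)
def hook(x,y,z): c,s=np.cos(HA),np.sin(HA); return np.array([HO[0]+c*x-s*y,HO[1]+s*x+c*y,z])
def jig(x,y,z): c,s=np.cos(JA),np.sin(JA); return np.array([JS[0]+c*x-s*y,JS[1]+s*x+c*y,z])
E
python3 - <<'E'
from h import *
np.set_printoptions(precision=3,suppress=True)
for a in(HA,HA+np.pi):
    print(kinematics.ik(hook(-.075,.11,.2),down(a)),kinematics.ik(hook(0,0,.145),down(a)))
for a in(JA+np.pi/2,JA-np.pi/2): print(kinematics.ik(jig(0,0,.17),down(a)))
E
```

```text
[ 0.426  0.214  1.649 -0.     1.278  0.728] [ 0.181  0.217  1.767 -0.     1.158  0.483]
[ 0.426  0.214  1.649 -0.     1.278 -2.414] [ 0.181  0.217  1.767 -0.     1.158 -2.658]
[-0.778  0.24   1.682 -0.     1.219 -2.481]
[-0.778  0.24   1.682 -0.     1.219  0.66 ]
```

```bash
python3 - <<'E'
from h import *
import cv2
q=down(HA)
gripper_close()
robot.move_ptp(hook(-.08,.11,.22),q)
robot.move_straight(hook(-.08,.11,.148),max_speed=.12)
robot.move_straight(hook(-.050,.11,.148),max_speed=.1)
for x,y in[(-.03,.108),(-.018,.105),(-.006,.102)]:
    robot.move_straight(hook(x,y,.148),max_speed=.06); s=sensors.sense(); print(s["t"],s["force"],s["tool_pos"])
robot.wait(.3)
robot.move_straight(hook(-.07,.105,.148),max_speed=.15)
robot.move_straight(hook(-.07,.105,.26),max_speed=.2)
c=camera("top"); s=camera("scene"); print(sensors.sense()["t"])
f=lambda i,x,y:cv2.resize(i["frame"][y:y+75,x:x+100,::-1],None,fx=4,fy=4,interpolation=cv2.INTER_CUBIC)
cv2.imwrite("pics/k1.png",np.hstack([f(c,150,205),f(s,310,150)]))
E
```

```text
4.4167 [0.16763785 1.81476997 0.12820308] [0.50495795 0.32341054 0.1478857 ]
4.775 [ 0.33525984 -0.73714449 -0.08438323] [0.51584281 0.31684114 0.14818878]
5.1333 [-0.66172551 -0.45331172 -0.93536721] [0.526184   0.3104951  0.14798347]
6.8167
```

View pics/k1.png

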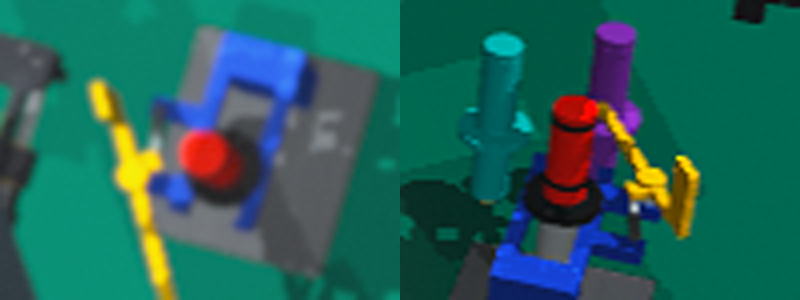

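The keeper has swung open by about 57° and stays there. The probe still hangs, with its grip top at about (201,242) in the top view. Next I grasp and lift it.

```bash
python3 - <<'E'
from h import *
import cv2
q=down(HA); GZ=.164-robot.tcp_to_grasp
robot.move_straight(hook(-.07,.105,.29),max_speed=.3)
open_jaws()
robot.move_ptp(hook(0,0,.26),q)
robot.move_straight(hook(0,0,GZ),max_speed=.12)
gripper_close(); s=sensors.sense(); print(s["t"],s["opening"],s["grip_force"],s["force"],s["tool_pos"]-hook(0,0,GZ))
robot.move_straight(hook(0,0,GZ+.11),max_speed=.12)
s=sensors.sense(); print(s["t"],s["force"],s["opening"])
robot.move_ptp(jig(0,0,GZ+.11),down(JA-np.pi/2)); robot.wait(.3)
c=camera("top"); s=camera("scene"); print(sensors.sense()["t"],sensors.sense()["force"])
f=lambda i,x,y:cv2.resize(i["frame"][y:y+100,x:x+100,::-1],None,fx=4,fy=4,interpolation=cv2.INTER_CUBIC)
cv2.imwrite("pics/l1.png",np.hstack([f(c,310,200),f(s,140,120)]))
E
```

```text
10.975 0.3561811231463395 29.995544822886586 [-0.97127311 -0.50031645 -0.60286617] [-8.56064676e-05  3.66412269e-05 -4.86951839e-05]
12.0417 [ 0.08053444 -0.69831762 -1.94885563] 0.3573701854301648
14.325 [-0.64226173 -0.31232613 -2.51700185]
```

View pics/l1.png

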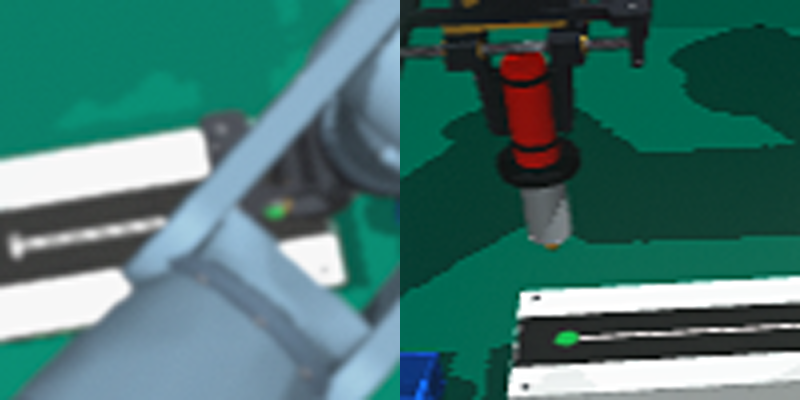

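```bash
python3 - <<'E'
from h import *
c=camera("scene")
print(ray(c,140+550/4-.4,120+246/4-.4,.149),"tip; top:",ray(c,140+524/4-.4,120+64/4-.4,.31)," collar bottom c",ray(c,140+539/4-.4,120+168/4-.4,.226),JS)
E
```

```text
[ 0.46472786 -0.01044499  0.149     ] tip; top: [ 0.47127351 -0.02914182  0.31      ]  collar bottom c [ 0.47492157 -0.01842004  0.226     ] [ 0.48   -0.3075]
```

```bash
python3 - <<'E'
from h import *
c=camera("scene")
for u,v,z in[(150,246,.149),(124,64,.310),(139,164,.226)]: print(ray(c,140+u/4-.4,120+v/4-.4,z)[:2]-JS)
E
```

```text
[-0.00199872 -0.00348373]
[0.00396308 0.00070618]
[ 0.00270625 -0.00042232]
```

The tip lies over the start mark to within the calibration error. I'll lower it, check the tip force, then slide and log the force.

```bash
python3 - <<'E'
from h import *
np.set_printoptions(precision=2,suppress=True)
B=.06+.112-robot.tcp_to_grasp
def F(n=8):
    a=[]
    for _ in range(n): robot.wait(.02); a.append(sensors.sense()["force"])
    return np.mean(a,0)
robot.move_straight(jig(0,0,B+.020),max_speed=.12); robot.wait(.2); f0=F(); print(f0)
for z in(.012,.008,.005):
    robot.move_straight(jig(0,0,B+z),max_speed=.04); robot.wait(.1); print(z,F()-f0)
robot.wait(.2)
for y in np.r_[.015,.028,.036,.045,np.arange(.050,.0701,.003)]:
    robot.move_straight(jig(0,y,B+.005),max_speed=.03); d=F()-f0; print(round(y,4),d,sensors.sense()["t"])
    if y>.04 and d[2]<.5: break
E
```

```text
[-0.18 -0.15 -2.05]
0.012 [-0.31  0.74  0.93]
0.008 [0.62 0.16 1.6 ]
0.005 [ 0.38 -0.15  1.85]
0.015 [-0.43  1.37  1.84] 18.125
0.028 [0.02 1.18 1.92] 18.8417
0.036 [0.14 0.94 1.93] 19.3917
0.045 [0.05 0.86 1.9 ] 19.975
0.05 [0.59 0.3  1.54] 20.425
0.053 [0.37 0.17 1.84] 20.8083
0.056 [0.28 0.61 1.7 ] 21.1917
0.059 [0.25 0.38 1.93] 21.575
0.062 [-0.02 -0.06  1.56] 21.9583
0.065 [-0.05  2.76  1.68] 22.3417
0.068 [0.04 2.01 1.86] 22.725
```

The tip presses with about 1.8 N and has not dropped yet, so I keep sliding.

```bash
python3 - <<'E'
from h import *
np.set_printoptions(precision=2,suppress=True)
B=.06+.112-robot.tcp_to_grasp; f0=np.array([-.18,-.15,-2.05])
def F(n=6):
    a=[]
    for _ in range(n): robot.wait(.02); a.append(sensors.sense()["force"])
    return np.mean(a,0)
for y in np.arange(.071,.150,.003):
    robot.move_straight(jig(0,y,B+.005),max_speed=.03); d=F()-f0; print(round(y,4),d,round(sensors.sense()["t"],2))
    if d[2]<.7 or abs(d[1])>5: break
E
```

```text
0.071 [ 0.13  0.05 -0.09] 23.07
```

The tip dropped in at about y = 71 mm. I'll move on 1.5 mm to centre it, lower gently until the foot touches, then release.

```bash
python3 - <<'E'
from h import *
import cv2
np.set_printoptions(precision=2,suppress=True)
B=.06+.112-robot.tcp_to_grasp; f0=np.array([-.18,-.15,-2.05])
def F(n=6):
    a=[]
    for _ in range(n): robot.wait(.02); a.append(sensors.sense()["force"])
    return np.mean(a,0)
y=.0725
robot.move_straight(jig(0,y,B+.005),max_speed=.02); print(F()-f0)
for z in np.arange(.004,-.0031,-.001):
    robot.move_straight(jig(0,y,B+z),max_speed=.02); d=F()-f0; print(round(z,4),d)
    if d[2]>2.5: break
open_jaws(); robot.wait(.3)
robot.move_straight(jig(0,y,B+.14),max_speed=.12)
print(sensors.sense()["t"])
robot.move_ptp(np.array([.3,.05,.4]),down(JA-np.pi/2)); robot.wait(.2)
c=camera("top"); s=camera("scene"); print(sensors.sense()["t"])
f=lambda i,x,y:cv2.resize(i["frame"][y:y+100,x:x+100,::-1],None,fx=4,fy=4,interpolation=cv2.INTER_CUBIC)
cv2.imwrite("pics/e1.png",np.hstack([f(c,300,200),f(s,160,130)]))
E
```

```text
[0.32 0.11 0.39]
0.004 [-0.13  0.01  0.01]
0.003 [0.46 0.7  0.21]
0.002 [ 0.41  0.13 -0.33]
0.001 [0.37 0.08 0.07]
0.0 [-0.07  0.28 -0.04]
-0.001 [-1.84  2.07  7.53]
28.0917
29.7083
```

View pics/e1.png

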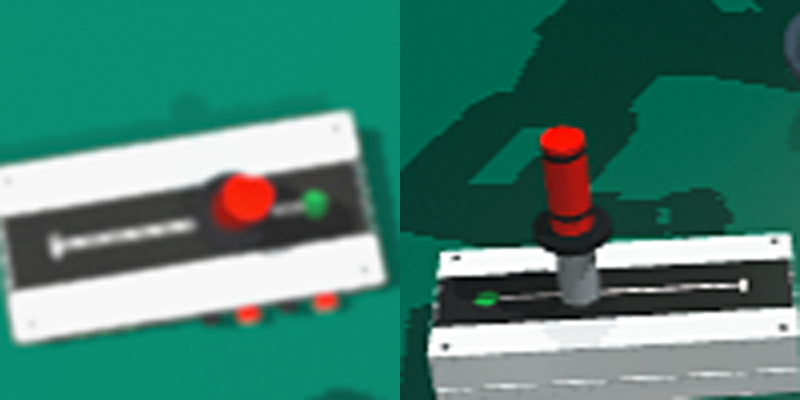

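The probe stands upright on the cover with its foot on the white line, at about (580,295) in the right-hand crop. It is released and the arm is clear, so I hand in.

```bash
python3 -c "
from station import order; print(order.sign_off())"
```

```text
the job is handed in; nothing more can be done
None
```

The job is handed in: I pressed the keeper open, lifted the probe off and slid it along the line; its tip dropped in at about 71 mm, and it stands upright and released on the cover (about 30 s used; sign-off returned no verdict).

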